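# Spacer against racking in a bench vise

## Robot

A 6-joint arm with a two-finger parallel gripper is mounted at the origin on a cart in front of the work surface, level with it; the furniture and walls round the work are solid. World frame = base frame: x ahead of the robot, y to its left, z up, the work surface at z = 0. Lengths are in m, angles in degrees, forces in N, time in s.
With the tool pointing down it reaches from about 0.375 to 0.925 m from the base axis. Payload 5.7 kg.
Tool frame: the origin (TCP) lies midway between the tips of the shut fingers; the grasp point (between the pads) lies 19 mm behind it; z points along the fingers, y is the line along which they close (so a half turn about z gives the same grasp; the last joint's range is limited). The gripper opens to 85 mm and grips with 20 to 120 N. Pads are 22 mm wide; open, the fingers measure 114 mm over their backs; the gripper's body (76 mm by 85 mm) begins 54 mm behind the grasp point. The pads swing forward as they close: fully open they stand 13 mm farther back than shut.
Start: joints at [-6.595, 20.558, 86.54, -0, 72.909, -6.595], TCP at [0.6, -0, 0.231] pointing down, gripper open.
Joint ranges: [-170.27, 170.27], [-57.76, 135], [12.27, 136.19], [-55.21, 235.2], [11.17, 155.16], [-170.74, 170.74]. Speed limits (degrees/s): [136.94, 136.94, 180, 180, 180, 180].

## Interface

Orientations are given as [roll, pitch, yaw] about the fixed x, y, z axes, in that order (R = Rz(yaw) Ry(pitch) Rx(roll)).
In Python, from cell import ctrl gives the robot as it stands. The module is installed in compiled form; this text tells all that it offers.
- The arm moves only by the tool jog_arm, never from a script. Its argument "targets" is a list of rows, each a list of 7 numbers: the turn, a rotation vector about the tool's x, y, z in degrees, then the shift along the tool's x, y, z in m, then the closure in counts, from 0 (fully open) to 255 (shut). In form: [[rx, ry, rz, tx, ty, tz, gripper], ...]. A call has exactly 5 rows; each row is the pose to reach, as a shift and turn from the pose commanded when the call began, along the tool's axes at that moment; what a row does not reach only later rows make up. A row lasts 1/10 s, in which the tool goes at most 50 mm and 8.59 degrees, less where a joint would pass 70% of its speed; a pose out of reach is approached as far as the arm can. A call with a gripper value outside its range is refused whole. The fingers move at their own pace and stop on an object; "squeeze" is the grip in N (left out, the last holds). Time passes only in rows, so rows that repeat a pose let the fingers close, or fill a call up. It gives the time, the measured TCP pose, the force, the opening and the grip force at its end, in the units of the state.
- ctrl.state(): the state, without advancing time (a new reading comes with each control period).
- ctrl.read_camera(name): name is "scene" or "side" or "wrist"; returns a dict with "image" (480x640x3 uint8, red, green, blue), "K" (3x3 intrinsics, pixels), "origin" and "attitude" of the camera in the world; the wrist camera has in their place "mount" (4x4, takes a point from camera to tool coordinates, whose origin is the TCP and whose axes are the flange's). Camera axes: x right, y up, looking along -z (the intrinsics and any distortion apply to the point x, -y, -z); pixel columns grow to the right and rows downward; lengths in m; the calibration is good to about 2 mm. A picture is of the moment at which its call begins: read the wrist's pose just before it. There is no depth.
- ctrl.hand_in(): hands the job in; it is judged then, once.
The state is a dict: "time_s": time; "joint_positions": joint angles; "joint_vel": joint speeds; "tau": joint torques, N m; "eef_pos": TCP position; "eef_rot": TCP orientation; "force": force on the tool from outside, world axes, zero at the start; "ft_torque": the same for the moment, N m; "opening": finger opening in m; "grip_force": force on a finger pad.
Only numpy, scipy, OpenCV 4.12 (cv2) and the standard library are available. Lean on these libraries where they do the work, as an engineer would, in place of code of your own. Each camera call takes 0.05 s, during which the arm holds its last target. There are 200 camera calls.

## Task

A board is nipped in the left end of the bench vise, so the front jaw stands askew. Pinch the board above the jaws with the gripper to feel how thick it is, find by pinching the spacer in the rack that is nearest to that thickness, and push it gently down into the right end of the jaws until its cross pin rests on both jaws and the front jaw stands parallel. Leave the board standing in the vise, the other two spacers in the rack and the things lying about undisturbed.

Things in the scene. Friction and masses are not known exactly. Their poses are not given: they have to be found in the camera images.
- vise: blue bench-top vise bolted to the bench, 230 mm wide wood-lined jaws. Origin: on the bench top, in the plane of the rear jaw's face, at the middle of the jaws; x points away from the robot across the jaws, y left along the jaws, z up. Rear jaw face at x = 0, y -115 to +115 mm; both jaw tops at z = 110 mm. The front jaw lies at negative x.
- chop (a joint): turn of the front jaw about the vertical in rad, 0 = parallel to the rear jaw, stops at -0.028 and +0.028. It starts at +0.028: the gap at the right end is 3 to 4 mm less than the board is thick. The front jaw also slides toward and away from the robot and is pulled against whatever is between the jaws as by a spring, with about 16 N; the rear jaw is rigid.
- board: light upright board, 60 mm wide (y), 165 mm tall, with pencilled dovetail lines; thickness unknown, 11.5 to 18.5 mm, different every time. Stands on the vise's 12 mm base in the left end of the jaws, back on the rear jaw, top 67 mm above the jaws. Origin: bottom edge, middle of its width, on its back face; the board extends from there to -x.
- rack: low plywood rack fixed to the bench, 90 x 206 x 78 mm, origin at the middle of its underside. Three spacers hang in it side by side along its y at y = +62, 0 and -62 mm, x = 0, by their pins in 6 mm deep notches of two rails 28 mm apart (clear).
- spacer_a: dark wooden spacer, one of three alike but for the thickness: 12, 15, 18 mm, which is which is unmarked. Blade 40 mm wide (its y), thickness along x; a light 10 mm pin, 70 mm long, passes through along x. Origin: middle of the pin. Grip head to 38 mm above it, blade to 60 mm below; the lowest 22 mm taper to a 4 mm rounded edge. Fully home the origin is 5 mm above the jaw tops.
- spacer_b: as spacer_a, of another thickness
- spacer_c: as spacer_a, of another thickness
- seat (a point): the place for the spacer: on the rear jaw's top edge, 85 mm right of the middle of the jaws (in the vise's frame x 0, y -85, z 110 mm), axes as the vise
- chisel: bench chisel with beech handle, 252 mm, lying behind the vise; origin at the middle of its underside
- red_pencil: flat red carpenter's pencil, 160 mm, lying in front; origin at the middle of its underside
- screwdriver: screwdriver with blue handle, 180 mm, lying behind the rack; origin at the middle of its underside
- plane: cast block plane, 50 x 160 x 51 mm, standing left of the vise; origin at the middle of its underside
There are look-alikes about, which are no part of the job. What is shaped like the spacer_c but blue is not meant.

How it is judged (in metres and radians):
On the way:
1. the board is pinched between the fingers (contact force between the fingers and board above 5 N), for 0.2 s.
At the end, for the whole second after the job is handed in: One spacer stands at rest in the right end of the jaws, within 20 mm outward or 30 mm inward of its place, pin on the jaw tops (within 3.5 mm); the front jaw is parallel within 0.014 rad; the board is upright and within 15 mm of its start; the other two spacers hang in the rack (value of joint chop between -0.014 and 0.014 rad and ((z of spacer_a in the frame of seat between -0.002 and 0.0085 m and x of spacer_a in the frame of seat between -0.014 and -0.003 m and y of spacer_a in the frame of seat between -0.02 and 0.03 m and angle between spacer_a's own z axis and vertical below 0.08 rad and linear speed of spacer_a below 0.02 m/s and horizontal distance between each of spacer_b, spacer_c and rack below 0.08 m and z of spacer_b in the frame of rack between 0.07 and 0.082 m and z of spacer_c in the frame of rack between 0.07 and 0.082 m) or (z of spacer_b in the frame of seat between -0.002 and 0.0085 m and x of spacer_b in the frame of seat between -0.014 and -0.003 m and y of spacer_b in the frame of seat between -0.02 and 0.03 m and angle between spacer_b's own z axis and vertical below 0.08 rad and linear speed of spacer_b below 0.02 m/s and horizontal distance between each of spacer_a, spacer_c and rack below 0.08 m and z of spacer_a in the frame of rack between 0.07 and 0.082 m and z of spacer_c in the frame of rack between 0.07 and 0.082 m) or (z of spacer_c in the frame of seat between -0.002 and 0.0085 m and x of spacer_c in the frame of seat between -0.014 and -0.003 m and y of spacer_c in the frame of seat between -0.02 and 0.03 m and angle between spacer_c's own z axis and vertical below 0.08 rad and linear speed of spacer_c below 0.02 m/s and horizontal distance between each of spacer_a, spacer_b and rack below 0.08 m and z of spacer_a in the frame of rack between 0.07 and 0.082 m and z of spacer_b in the frame of rack between 0.07 and 0.082 m)) and distance of board from where it was at the start of the episode below 0.015 m and angle between board's own z axis and vertical below 0.05 rad and linear speed of board below 0.02 m/s); the robot touches nothing.
It fails at once if a spacer is forced: more than 55 N between it and the vise (contact force between any of spacer_a, spacer_b, spacer_c and vise above 55 N).
It fails at once if the gripper or arm pushes on the vise with more than 25 N (contact force between any of the arm, the fingers and vise above 25 N).
It fails at once if the board is pulled or knocked more than 25 mm from its place (distance of board from where it was at the start of the episode above 0.025 m).
It fails at once if a thing lying about is pushed more than 25 mm (distance of any of chisel, red_pencil, screwdriver, plane from where it was at the start of the episode above 0.025 m).
It also fails if it takes over 67 s, if anything falls off the work surface, if the arm or the gripper's body presses on something with over 40 N, if the wrist force passes 120 N, or if a joint passes its speed limit or range.

## Working session

There is one attempt and no reset: what is moved stays moved. The work goes in short steps, Python scripts to look and compute and a tool call to move; the robot and the scene stay as the last step left them, time stands still between calls to the robot, and variables do not carry over. Pictures are saved under pics/ and viewed, at most 10 in all, crops included, and the job is handed in when it is done.

Besides the shell and the picture viewer there is one more tool, called after ">>>" as name([rows], argument=value, ...), one row to a line, values as JSON. jog_arm: Moves the arm, as the interface text tells. Its arguments: {"type":"object","properties":{"targets":{"type":"array"},"squeeze":{"type":"number"}},"required":["targets"]}

```bash
mkdir -p pics; cat > h.py <<'E'
import numpy as np, cv2
from scipy.spatial.transform import Rotation as R
from cell import ctrl
def rotm(a):
    a=np.array(a,float)
    if a.shape==(3,3): return a
    if a.shape==(3,): return R.from_euler('xyz',a,degrees=True).as_matrix()
    if a.shape==(4,4): return a[:3,:3]
    raise Exception(a.shape)
def cam(n):
    s=ctrl.state(); d=ctrl.read_camera(n)
    if n=='wrist':
        T=np.eye(4);T[:3,:3]=rotm(s['eef_rot']);T[:3,3]=s['eef_pos'];T=T@np.array(d['mount'])
        d['o'],d['A']=T[:3,3],T[:3,:3]
    else: d['o'],d['A']=np.array(d['origin']),rotm(d['attitude'])
    return d
def ray(d,u,v):
    p=np.linalg.inv(d['K'])@[u,v,1]; w=d['A']@[p[0],-p[1],-p[2]]; return w/np.linalg.norm(w)
def onz(d,u,v,z):
    w=ray(d,u,v); return d['o']+w*(z-d['o'][2])/w[2]
def proj(d,P):
    c=d['A'].T@(np.array(P)-d['o']); p=d['K']@[c[0],-c[1],-c[2]]; return p[:2]/p[2]
def save(d,n): cv2.imwrite('pics/'+n,cv2.cvtColor(d['image'],cv2.COLOR_RGB2BGR))
E
python3 - <<'E'
from h import *
import pickle
for n in ['scene','side','wrist']:
    d=cam(n); print({k:v for k,v in d.items() if k!='image'}); save(d,n+'0.png'); pickle.dump(d,open(n+'0.pkl','wb'))
print(ctrl.state())
E
```

```text
{'K': array([[591.05699803,   0.        , 312.37328963],
       [  0.        , 591.05699803, 241.18161954],
       [  0.        ,   0.        ,   1.        ]]), 'origin': array([-0.03510755, -0.6563934 ,  0.99900384]), 'attitude': array([ 46.21363014,  -0.86083357, -43.30622376]), 'o': array([-0.03510755, -0.6563934 ,  0.99900384]), 'A': array([[ 0.72761613,  0.46672876, -0.50273158],
       [-0.68581999,  0.51098571, -0.51821284],
       [ 0.01502381,  0.72184338,  0.69189336]])}
{'K': array([[508.15813389,   0.        , 320.29224083],
       [  0.        , 508.15813389, 248.66010642],
       [  0.        ,   0.        ,   1.        ]]), 'origin': array([-0.09806752, -0.96929304,  0.82527838]), 'attitude': array([ 59.55860536,  -0.64779602, -35.31752877]), 'o': array([-0.09806752, -0.96929304,  0.82527838]), 'A': array([[ 0.81590861,  0.28494849, -0.50308796],
       [-0.57807033,  0.41904708, -0.70016729],
       [ 0.01130593,  0.86209275,  0.50662439]])}
{'K': array([[343.32541491,   0.        , 322.17601277],
       [  0.        , 343.32541491, 247.0387104 ],
       [  0.        
[... 614 characters left out ...]
01]])}
{'time_s': 0.15, 'joint_positions': array([-6.59496250e+00,  2.05903111e+01,  8.65830760e+01,  3.60534319e-03,
        7.29090647e+01, -6.59626518e+00]), 'joint_vel': array([-0.01798054, -0.1386444 , -0.2479724 , -0.09205429,  0.05371261,
       -0.05104878]), 'tau': array([ 1.72794025e-04, -5.28028965e+01, -2.78930157e+01, -4.07995576e-04,
        8.21093854e-03, -1.54210170e-05]), 'eef_pos': array([5.99492027e-01, 7.13421681e-05, 2.30638485e-01]), 'eef_rot': array([-1.79918490e+02, -1.28932244e-02,  9.00002315e+01]), 'force': array([ 0.11150348,  0.51957493, -0.41583712]), 'ft_torque': array([-0.01403811, -0.04158235,  0.06614264]), 'grip_force': 0.0, 'opening': 0.08544522471577876}
```

View images.

View pics/scene0.png

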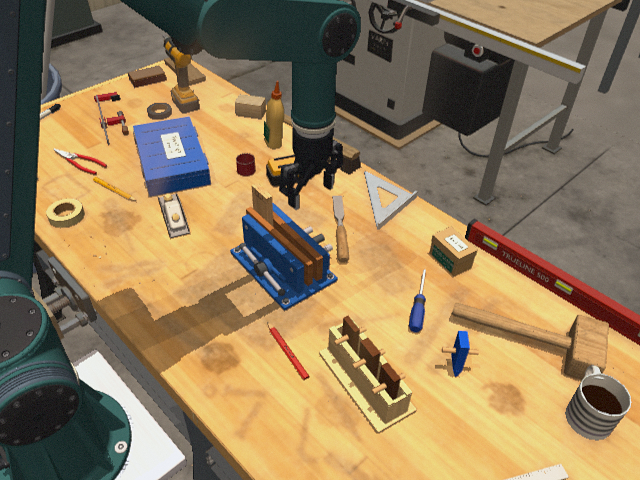

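View pics/side0.png

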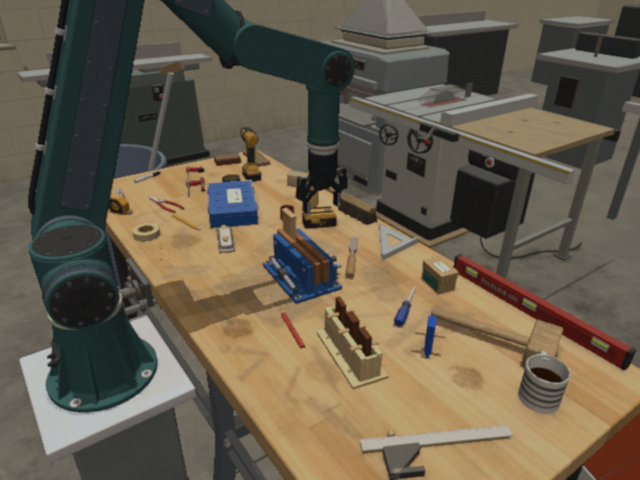

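View pics/wrist0.png

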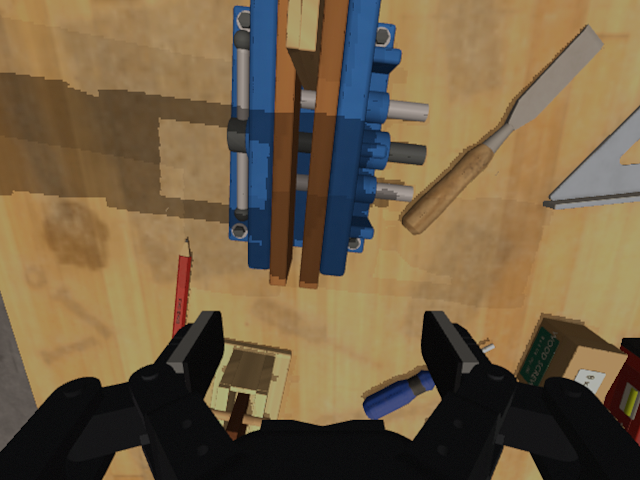

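```bash
python3 - <<'E'
from h import *
import pickle
d=pickle.load(open('wrist0.pkl','rb')); hsv=cv2.cvtColor(d['image'],cv2.COLOR_RGB2HSV)
for v in [10,40,80,100,240,260,270]:
    print(v,[(u,*hsv[v,u]) for u in range(262,360,6)][:0])
    m=((hsv[v,:,0]<18)&(hsv[v,:,1]>150)&(hsv[v,:,2]>40)); us=np.where(m[240:400])[0]+240
    runs=np.split(us,np.where(np.diff(us)>1)[0]+1); print([(r[0],r[-1]) for r in runs if len(r)>4])
for n in ['scene','side']:
    d=pickle.load(open(n+'0.pkl','rb')); hsv=cv2.cvtColor(d['image'],cv2.COLOR_RGB2HSV)
    m=((hsv[...,0]<15)&(hsv[...,1]>100)&(hsv[...,2]<110)&(hsv[...,2]>15)).astype(np.uint8)
    m[:290]=0;m[420:]=0;m[:,:310]=0;m[:,420:]=0
    k,l,st,c=cv2.connectedComponentsWithStats(m)
    for i in range(1,k):
        if st[i,4]>40: print(n,st[i],c[i],onz(d,*c[i],0.1))
    a=cv2.resize(d['image'][230:430,220:430],None,fx=2.8,fy=2.8,interpolation=cv2.INTER_CUBIC); save({'image':a},n+'c.png')
    print(n)
E
python3 -c "
import cv2,numpy as np
a=cv2.imread('pics/scenec.png')
b=cv2.imread('pics/wrist0.png')[0:300,200:420]
b=cv2.resize(b,None,fx=1.9,fy=1.9)[:560]
o=np.zeros((600,800,3),np.uint8);a=cv2.resize(a,None,fx=.64,fy=.64);o[:a.shape[0],:a.shape[1]]=a;o[:b.shape[0],380:380+b.shape[1]]=b
cv2.imwrite('pics/comb.png',o)"
```

```text
10 []
[(np.int64(278), np.int64(286)), (np.int64(323), np.int64(347))]
40 []
[(np.int64(277), np.int64(285)), (np.int64(321), np.int64(343))]
80 []
[(np.int64(276), np.int64(299)), (np.int64(317), np.int64(339))]
100 []
[(np.int64(275), np.int64(299)), (np.int64(316), np.int64(337))]
240 []
[(np.int64(271), np.int64(291)), (np.int64(303), np.int64(321))]
260 []
[(np.int64(270), np.int64(289)), (np.int64(301), np.int64(319))]
270 []
[(np.int64(270), np.int64(288)), (np.int64(300), np.int64(318))]
scene [342 319  17  35 155] [349.85806452 334.78709677] [ 0.49514694 -0.21675582  0.1       ]
scene [361 350  19  28 202] [371.77722772 362.24257426] [ 0.47997596 -0.28678409  0.1       ]
scene [379 365  21  34 299] [388.90301003 383.06020067] [ 0.4699016  -0.33692237  0.1       ]
scene
side [335 297  36  59 708] [353.75988701 326.69067797] [ 0.48495238 -0.29004877  0.1       ]
side
```

View pics/comb.png

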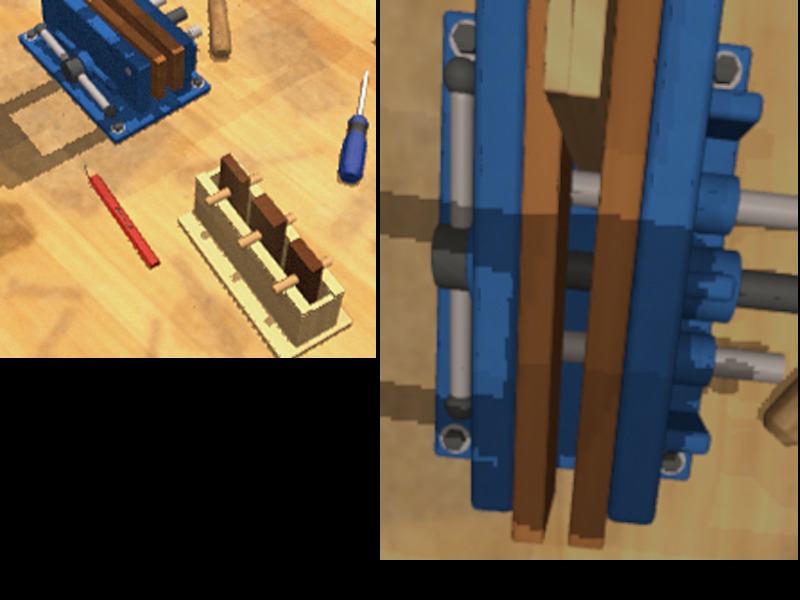

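```bash
python3 - <<'E'
from h import *
import pickle
d=pickle.load(open('wrist0.pkl','rb'))
P=np.array([onz(d,u,v,.11) for u,v in [(323,10),(321,40),(317,80),(316,100),(303,240),(301,260),(299,287)]]);print(P)
y=P[0]-P[-1];y/=np.linalg.norm(y);yaw=np.degrees(np.arctan2(-y[0],y[1]));x=np.array([y[1],-y[0],0])
c=P[-1]+.115*y;print('yaw',yaw,'vise origin',c,'seat',c-.085*y)
f=[onz(d,u,v,.11) for u,v in [(299,80),(291,240),(288,270)]];print([(x@(q-c),y@(q-c)) for q in f])
for uv in [(289,50),(303,50),(318,50)]:
    b=onz(d,*uv,.177);print('board',b,x@(b-c),y@(b-c))
E
```

```text
[[ 0.59973687  0.15801643  0.11      ]
 [ 0.59839907  0.14056745  0.11      ]
 [ 0.59558226  0.11597991  0.11      ]
 [ 0.59481443  0.10307749  0.11      ]
 [ 0.58381861 -0.00072341  0.11      ]
 [ 0.5818919  -0.01780802  0.11      ]
 [ 0.57975951 -0.04192991  0.11      ]]
yaw -5.70569367895683 vise origin [0.59119265 0.07250035 0.11      ] seat [ 0.58274207 -0.01207854  0.11      ]
[(np.float64(-0.012470590856235163), np.float64(0.042448621237278834)), (np.float64(-0.009647152243360376), np.float64(-0.07455496825060515)), (np.float64(-0.01025442501172617), np.float64(-0.10061783812160625))]
board [0.58233261 0.12034629 0.177     ] -0.013572921722994697 0.0467280417559508
board [0.58946083 0.1203469  0.177     ] -0.0064800804557366 0.04743733360243515
board [0.59709798 0.12034757 0.177     ] 0.0011191736105509251 0.04819726727999574
```

>>> jog_arm([
  [0,0,3,0.05,-0.004,0,0],
  [0,0,5.7,0.1,-0.0075,0.01,0],
  [0,0,5.7,0.15,-0.0075,0.03,0],
  [0,0,5.7,0.15,-0.0075,0.06,60],
  [0,0,5.7,0.15,-0.0075,0.083,120],
], squeeze=20)

```text
time_s: 0.65
eef_pos: [0.5915, 0.1521, 0.1466]
eef_rot: [-179.9, -0.0, 84.5]
force: [-0.8, 0.1, -0.1]
opening: 0.0589
grip_force: 0.0
```

```bash
python3 - <<'E'
from h import *
d=cam('wrist');save(d,'w1.png');s=ctrl.state();print(s['eef_pos'],s['eef_rot'],s['opening'],s['time_s'])
E
```

```text
[0.58906033 0.15084183 0.14287634] [-1.79583237e+02  9.76761903e-02  8.44195519e+01] 0.05147195278361052 0.7
```

View pics/w1.png

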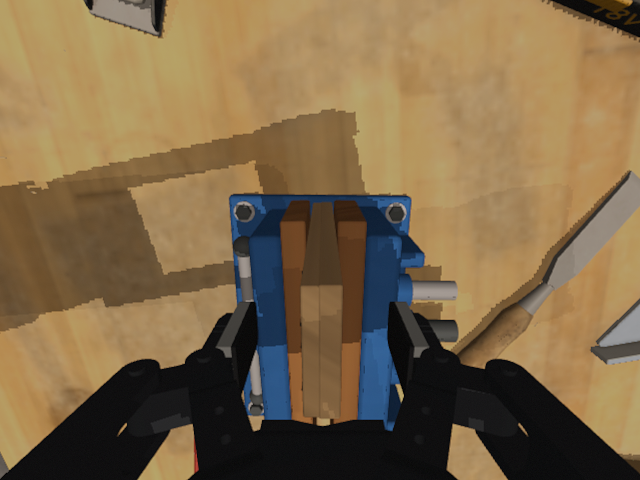

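>>> jog_arm([
  [0,0,0,0,0,0,160],
  [0,0,0,0,0,0,255],
  [0,0,0,0,0,0,255],
  [0,0,0,0,0,0,255],
  [0,0,0,0,0,0,255],
], squeeze=20)

```text
time_s: 1.2
eef_pos: [0.5913, 0.1499, 0.1493]
eef_rot: [-179.9, -0.0, 84.2]
force: [-5.6, 1.9, 0.9]
opening: 0.0146
grip_force: 20.0
```

>>> jog_arm([
  [0,0,0,0,0,0,255],
  [0,0,0,0,0,0,255],
  [0,0,0,0,0,0,255],
  [0,0,0,0,0,0,255],
  [0,0,0,0,0,0,255],
], squeeze=20)

```text
time_s: 1.7
eef_pos: [0.5913, 0.1499, 0.1494]
eef_rot: [-179.9, -0.0, 84.2]
force: [-5.9, 1.0, 0.2]
opening: 0.0148
grip_force: 19.5
```

>>> jog_arm([
  [0,0,0,0,0,0,130],
  [0,0,0,0,0,0,100],
  [0,0,0,0,0,-0.03,60],
  [0,0,0,0,0,-0.08,0],
  [0,0,0,0,0,-0.11,0],
])

```text
time_s: 2.2
eef_pos: [0.5945, 0.1499, 0.2624]
eef_rot: [179.7, -0.1, 84.3]
force: [1.0, 0.5, 0.2]
opening: 0.0844
grip_force: 0.0
```

>>> jog_arm([
  [0,0,1,-0.05,-0.01,0,0],
  [0,0,2,-0.1,-0.02,0,0],
  [0,0,3,-0.15,-0.03,0,0],
  [0,0,4,-0.2,-0.04,0,0],
  [0,0,5,-0.25,-0.05,0,0],
])

```text
time_s: 2.7
eef_pos: [0.5194, -0.0913, 0.2595]
eef_rot: [179.8, 0.0, 79.3]
force: [1.5, -0.4, -0.2]
opening: 0.0858
grip_force: 0.0
```

>>> jog_arm([
  [0,0,0.5,-0.05,-0.005,0.005,0],
  [0,0,1,-0.09,-0.005,0.01,0],
  [0,0,1,-0.09,-0.005,0.015,0],
  [0,0,1,-0.09,-0.005,0.015,0],
  [0,0,1,-0.09,-0.005,0.015,0],
])

```text
time_s: 3.2
eef_pos: [0.4981, -0.1761, 0.2437]
eef_rot: [180.0, -0.0, 78.3]
force: [0.3, 0.6, 0.3]
opening: 0.0855
grip_force: 0.0
```

```bash
python3 - <<'E'
from h import *
import pickle
d=cam('wrist');save(d,'w2.png');pickle.dump(d,open('w2.pkl','wb'));s=ctrl.state();print(s['eef_pos'],s['eef_rot'],s['opening'],s['time_s'])
E
```

```text
[ 0.4982292  -0.17570497  0.24372575] [ 1.79961474e+02 -1.02456509e-02  7.83632080e+01] 0.08507898372063262 3.25
```

View pics/w2.png

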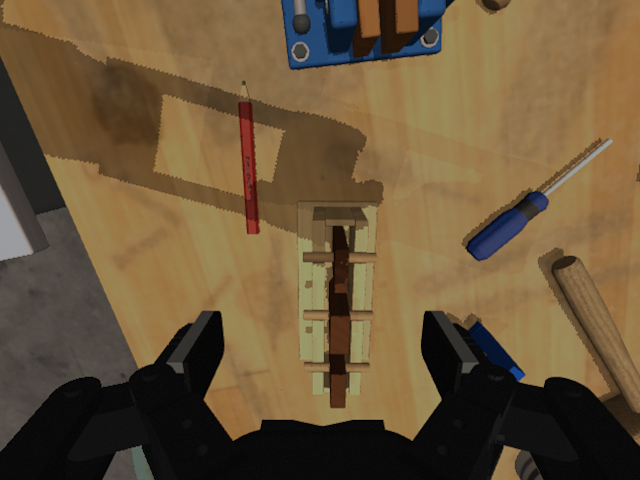

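```bash
python3 - <<'E'
from h import *
import pickle
d=pickle.load(open('w2.pkl','rb'))
prev=None
for a,b,v in [(303,377,257.5),(303,373,315.5),(304,369,367.5)]:
    p,q=onz(d,a,v,.08),onz(d,b,v,.08); m=(p+q)/2
    print(m,np.linalg.norm(q-p),np.degrees(np.arctan2((q-p)[1],(q-p)[0])), None if prev is None else (np.linalg.norm(m-prev),np.degrees(np.arctan2(-(prev-m)[0],(prev-m)[1])))); prev=m
hsv=cv2.cvtColor(d['image'],cv2.COLOR_RGB2HSV)
for v in [228,232,236,240,282,290,296,300,330,345,350,380,390,400]:
    m=((hsv[v,:,0]<15)&(hsv[v,:,1]>120)&(hsv[v,:,2]<110)); us=np.where(m[320:365])[0]+320; 
    if len(us): a,b=us.min(),us.max()+1; p,q=onz(d,a,v,.116),onz(d,b,v,.116); print(v,a,b,(p+q)/2,np.linalg.norm(q-p))
E
```

```text
[ 0.50858857 -0.20991716  0.08      ] 0.07028984404262291 -11.716292576513231 None
[ 0.49506326 -0.27027164  0.08      ] 0.07035507635530155 -11.736352786187032 (np.float64(0.06185141556058691), np.float64(-12.631172925200955))
[ 0.48183074 -0.33073934  0.08      ] 0.06892152929099292 -11.756429816880262 (np.float64(0.061898640746672756), np.float64(-12.343803104150286))
228 333 343 [ 0.51234684 -0.17153413  0.116     ] 0.00815771279896838
232 333 345 [ 0.51251107 -0.17502012  0.116     ] 0.009825582198919611
236 333 345 [ 0.51187174 -0.17836525  0.116     ] 0.009862075705308018
240 333 346 [ 0.51163153 -0.18181903  0.116     ] 0.010723801480806979
282 329 348 [ 0.50374279 -0.21861251  0.116     ] 0.016311576289425034
290 329 348 [ 0.50232807 -0.22599674  0.116     ] 0.01643913860103483
296 329 346 [ 0.50040019 -0.23143421  0.116     ] 0.014795317268379913
300 329 348 [ 0.50052824 -0.23539104  0.116     ] 0.01660142494484982
330 329 350 [ 0.49579077 -0.26490391  0.116     ] 0.018909166720391668
345 329 350 [ 0.49286423 -0.28025333  0.116     ] 0.019202193357404137
350 329 349 [ 0.49141847 -0.28538247  0.116     ] 0.018382651269510192
380 330 346 [ 0.48427631 -0.31769776  0.116     ] 0.015178820927202127
390 330 345 [ 0.481636   -0.32890363  0.116     ] 0.014384233421577934
400 330 345 [ 0.47941245 -0.34045376  0.116     ] 0.014541786291370566
```

>>> jog_arm([
  [0,0,0.3,-0.05,0.005,0,0],
  [0,0,0.6,-0.1,0.01,0.02,0],
  [0,0,0.6,-0.15,0.0155,0.05,0],
  [0,0,0.6,-0.155,0.0155,0.09,60],
  [0,0,0.6,-0.155,0.0155,0.11,100],
])

```text
time_s: 3.75
eef_pos: [0.4809, -0.3321, 0.1304]
eef_rot: [-179.9, -0.0, 77.7]
force: [-0.7, 0.7, 0.5]
opening: 0.059
grip_force: 0.0
```

```bash
python3 - <<'E'
from h import *
d=cam('wrist');save(d,'w3.png');s=ctrl.state();print(s['eef_pos'],s['eef_rot'],s['opening'],s['time_s'])
E
```

```text
[ 0.47960059 -0.32966329  0.1280939 ] [-179.63678332   -0.20172752   77.69931398] 0.05250330752601729 3.8
```

View pics/w3.png

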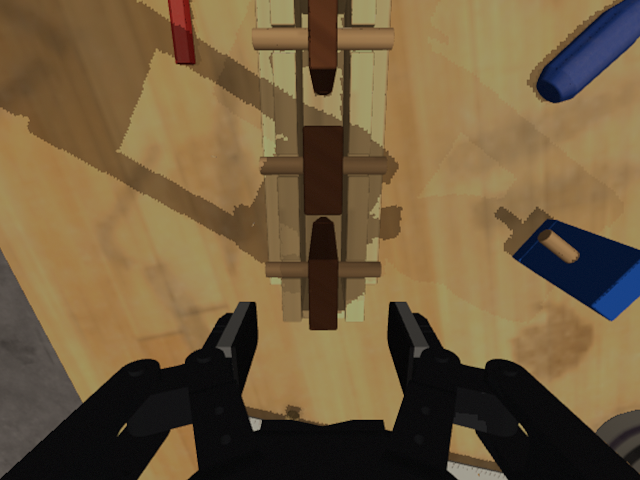

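```bash
python3 - <<'E'
from h import *
d=cam('wrist');s=ctrl.state();print(s['eef_pos'])
for p in [(323,260,.116),(323,330,.116),(309,300,.116),(337,300,.116),(266,269,.079),(381,269,.079),(322,127,.116),(322,213,.116)]:
    q=onz(d,*p);print(p,q)
print(proj(d,s['eef_pos']))
E
```

```text
[ 0.48008598 -0.32924461  0.13023609]
(323, 260, 0.116) [ 0.4844821 -0.3085466  0.116    ]
(323, 330, 0.116) [ 0.47633382 -0.3460849   0.116     ]
(309, 300, 0.116) [ 0.47309707 -0.32789218  0.116     ]
(337, 300, 0.116) [ 0.48682417 -0.33084579  0.116     ]
(266, 269, 0.079) [ 0.44674434 -0.31994176  0.079     ]
(381, 269, 0.079) [ 0.5144398  -0.33454624  0.079     ]
(322, 127, 0.116) [ 0.49692154 -0.24921666  0.116     ]
(322, 213, 0.116) [ 0.48892576 -0.28589599  0.116     ]
[323.11746403 313.5942003 ]
```

>>> jog_arm([
  [0,0,0,0.001,0,0.02,110],
  [0,0,0,0.001,0,0.038,120],
  [0,0,0,0.001,0,0.038,150],
  [0,0,0,0.001,0,0.038,255],
  [0,0,0,0.001,0,0.038,255],
], squeeze=20)

```text
time_s: 4.35
eef_pos: [0.483, -0.3307, 0.0971]
eef_rot: [179.9, 0.1, 77.8]
force: [0.9, 1.0, -0.5]
opening: 0.0144
grip_force: 23.8
```

>>> jog_arm([
  [0,0,0,0,0,0,255],
  [0,0,0,0,0,0,255],
  [0,0,0,0,0,0,255],
  [0,0,0,0,0,0,255],
  [0,0,0,0,0,0,255],
])

```text
time_s: 4.85
eef_pos: [0.4829, -0.3308, 0.097]
eef_rot: [179.8, 0.0, 77.7]
force: [1.1, 1.2, 6.4]
opening: 0.0147
grip_force: 24.7
```

>>> jog_arm([
  [0,0,0,0,0,0,170],
  [0,0,0,0,0,0.004,170],
  [0,0,0,0,0,0.008,170],
  [0,0,0,0,0,0.008,180],
  [0,0,0,0,0,0.008,255],
], squeeze=60)

```text
time_s: 5.35
eef_pos: [0.4813, -0.3304, 0.0869]
eef_rot: [-179.9, -0.0, 77.7]
force: [0.0, 1.1, 0.8]
opening: 0.0138
grip_force: 60.0
```

>>> jog_arm([
  [0,0,0,0,0,0,255],
  [0,0,0,0,0,0,255],
  [0,0,0,0,0,0,255],
  [0,0,0,0,0,0,255],
  [0,0,0,0,0,0,255],
])

```text
time_s: 5.85
eef_pos: [0.4817, -0.3305, 0.0873]
eef_rot: [-180.0, 0.0, 77.7]
force: [-0.6, 0.1, -0.9]
opening: 0.0144
grip_force: 59.9
```

>>> jog_arm([
  [0,0,0,0,0,-0.015,255],
  [0,0,0,0,0,-0.04,255],
  [0,0,0,0,0,-0.075,255],
  [0,0,0,0,0,-0.11,255],
  [0,0,0,0,0,-0.135,255],
])

```text
time_s: 6.35
eef_pos: [0.4822, -0.3309, 0.2247]
eef_rot: [179.9, 0.1, 77.7]
force: [0.5, -0.2, -1.4]
opening: 0.0143
grip_force: 59.8
```

>>> jog_arm([
  [0,0,-1,0.03,0.002,0,255],
  [0,0,-2,0.07,0.005,0,255],
  [0,0,-3,0.11,0.008,0,255],
  [0,0,-4,0.15,0.011,0,255],
  [0,0,-5,0.19,0.014,0,255],
])

```text
time_s: 6.85
eef_pos: [0.536, -0.1464, 0.2224]
eef_rot: [180.0, 0.0, 82.7]
force: [0.4, 1.0, -1.3]
opening: 0.0137
grip_force: 59.8
```

>>> jog_arm([
  [0,0,-0.5,0.04,0.006,0,255],
  [0,0,-1,0.08,0.012,0,255],
  [0,0,-1.6,0.12,0.018,0,255],
  [0,0,-1.6,0.144,0.0215,0,255],
  [0,0,-1.6,0.144,0.0215,0,255],
])

```text
time_s: 7.35
eef_pos: [0.576, -0.0046, 0.2222]
eef_rot: [180.0, -0.1, 84.5]
force: [-1.5, -0.3, -1.2]
opening: 0.0143
grip_force: 59.8
```

```bash
python3 - <<'E'
from h import *
import pickle
d=cam('wrist');save(d,'w4.png');pickle.dump(d,open('w4.pkl','wb'));s=ctrl.state();print(s['eef_pos'],s['eef_rot'],s['force'],s['ft_torque'])
d=cam('scene');save({'image':cv2.resize(d['image'][160:330,210:400],None,fx=3,fy=3)},'s4.png')
E
```

```text
[ 0.57549451 -0.00641261  0.22217265] [-1.79985416e+02  7.00218884e-03  8.44649081e+01] [-0.29589571 -0.54772843 -0.52400554] [0.02301428 0.02106155 0.03688364]
```

View pics/w4.png

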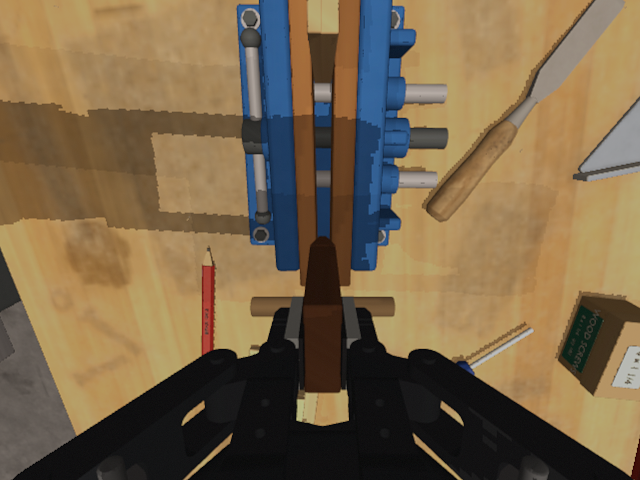

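```bash
python3 - <<'E'
from h import *
import pickle
d=pickle.load(open('w4.pkl','rb'));hsv=cv2.cvtColor(d['image'],cv2.COLOR_RGB2HSV)
t=np.radians(-5.7);x=np.array([np.cos(t),np.sin(t),0]);y=np.array([-np.sin(t),np.cos(t),0]);c=np.array([.5912,.0725,0])
for v in [60,100,150,200,220,232]:
    m=((hsv[v,:,0]<18)&(hsv[v,:,1]>150)&(hsv[v,:,2]>40)); us=np.where(m[270:380])[0]+270
    runs=[(r[0],r[-1]+1) for r in np.split(us,np.where(np.diff(us)>1)[0]+1) if len(r)>4]
    print(v,[tuple(map(int,r)) for r in runs],[[(1000*np.round([x@(onz(d,e,v,.11)-c),y@(onz(d,e,v,.11)-c)],4)) for e in r] for r in runs])
s=np.array([0.57549,-0.00641,.222]);print('tcp',x@(s-c),y@(s-c))
# blade tip edge z = 0.222-.0703
for uv in [(316,240),(328,240)]:
    q=onz(d,*uv,.152);print('tip',q,x@(q-c),y@(q-c))
for uv in [(250,307),(394,307)]:
    q=onz(d,*uv,.212);print('pin',q,x@(q-c),y@(q-c))
E
```

```text
60 [(291, 312), (334, 358)] [[array([-28.7,  48.7]), array([-14.7,  48.7])], [array([-0. , 48.8]), array([16. , 48.8])]]
100 [(293, 314), (332, 356)] [[array([-27.9,  24.1]), array([-13.4,  24.1])], [array([-1.1, 24.2]), array([15.5, 24.2])]]
150 [(295, 315), (332, 355)] [[array([-27.2,  -9.1]), array([-12.8,  -9. ])], [array([-0.6, -9. ]), array([15.9, -8.9])]]
200 [(297, 316), (331, 353)] [[array([-26.4, -45.2]), array([-12.2, -45.1])], [array([ -0.9, -45.1]), array([ 15.6, -45. ])]]
220 [(298, 317), (330, 352)] [[array([-26. , -60.5]), array([-11.5, -60.5])], [array([ -1.5, -60.5]), array([ 15.3, -60.4])]]
232 [(299, 317), (330, 352)] [[array([-25.4, -70. ]), array([-11.5, -70. ])], [array([ -1.4, -70. ]), array([ 15.6, -69.9])]]
tcp -0.007795001551820313 -0.08008014829411293
tip [0.57334603 0.01007639 0.152     ] -0.01156579477697195 -0.06388821015881826
tip [0.5811132 0.0093268 0.152    ] -0.0037625838288186187 -0.06386266762166977
pin [ 0.53979796 -0.00371455  0.212     ] -0.04357827573784117 -0.08094294761910509
pin [ 0.61131774 -0.01064108  0.212     ] 0.028275822817545624 -0.08073190662367488
```

>>> jog_arm([
  [0,0,0,0,-0.0005,0.01,255],
  [0,0,0,0,-0.0005,0.025,255],
  [0,0,0,0,-0.0005,0.038,255],
  [0,0,0,0,-0.0005,0.048,255],
  [0,0,0,0,-0.0005,0.05,255],
])

```text
time_s: 7.95
eef_pos: [0.5748, -0.0084, 0.171]
eef_rot: [-180.0, 0.0, 84.2]
force: [0.8, -0.7, -0.7]
opening: 0.014
grip_force: 59.9
```

>>> jog_arm([
  [0,0,0,0,0,0.001,255],
  [0,0,0,0,0,0.002,255],
  [0,0,0,0,0,0.003,255],
  [0,0,0,0,0,0.004,255],
  [0,0,0,0,0,0.005,255],
])

```text
time_s: 8.45
eef_pos: [0.5755, -0.0077, 0.1677]
eef_rot: [179.9, 0.0, 84.3]
force: [1.9, 0.0, 0.9]
opening: 0.0138
grip_force: 60.0
```

>>> jog_arm([
  [0,0,0,0,0,0.001,255],
  [0,0,0,0,0,0.002,255],
  [0,0,0,0,0,0.003,255],
  [0,0,0,0,0,0.004,255],
  [0,0,0,0,0,0.004,255],
])

```text
time_s: 8.95
eef_pos: [0.5762, -0.0079, 0.1637]
eef_rot: [179.9, 0.0, 84.3]
force: [4.4, -0.5, 1.9]
opening: 0.014
grip_force: 60.2
```

>>> jog_arm([
  [0,0,0,0,0,0.0005,255],
  [0,0,0,0,0,0.001,255],
  [0,0,0,0,0,0.0015,255],
  [0,0,0,0,0,0.002,255],
  [0,0,0,0,0,0.002,255],
])

```text
time_s: 9.45
eef_pos: [0.5757, -0.0078, 0.1618]
eef_rot: [179.9, 0.0, 84.3]
force: [3.8, -0.7, 5.3]
opening: 0.0139
grip_force: 60.9
```

>>> jog_arm([
  [0,0,0,0,0,0.0008,255],
  [0,0,0,0,0,0.0016,255],
  [0,0,0,0,0,0.0024,255],
  [0,0,0,0,0,0.003,255],
  [0,0,0,0,0,0.003,255],
])

```text
time_s: 9.95
eef_pos: [0.5752, -0.0078, 0.1589]
eef_rot: [180.0, 0.0, 84.3]
force: [2.5, -0.3, 6.2]
opening: 0.014
grip_force: 61.2
```

>>> jog_arm([
  [0,0,0,0,0,0.0008,255],
  [0,0,0,0,0,0.0016,255],
  [0,0,0,0,0,0.0024,255],
  [0,0,0,0,0,0.003,255],
  [0,0,0,0,0,0.003,255],
])

```text
time_s: 10.45
eef_pos: [0.5748, -0.0078, 0.1554]
eef_rot: [-180.0, 0.0, 84.3]
force: [2.6, -0.9, 4.6]
opening: 0.014
grip_force: 60.6
```

>>> jog_arm([
  [0,0,0,0,0,0.0015,255],
  [0,0,0,0,0,0.003,255],
  [0,0,0,0,0,0.0045,255],
  [0,0,0,0,0,0.006,255],
  [0,0,0,0,0,0.006,255],
])

```text
time_s: 10.95
eef_pos: [0.5747, -0.0077, 0.1489]
eef_rot: [-180.0, -0.0, 84.3]
force: [3.2, -0.7, 1.4]
opening: 0.0142
grip_force: 60.3
```

>>> jog_arm([
  [0,0,0,0,0,0.0015,255],
  [0,0,0,0,0,0.003,255],
  [0,0,0,0,0,0.0045,255],
  [0,0,0,0,0,0.006,255],
  [0,0,0,0,0,0.006,255],
])

```text
time_s: 11.45
eef_pos: [0.5748, -0.0077, 0.143]
eef_rot: [-180.0, -0.0, 84.3]
force: [1.8, 0.1, 2.8]
opening: 0.0143
grip_force: 60.4
```

>>> jog_arm([
  [0,0,0,0,0,0.002,255],
  [0,0,0,0,0,0.004,255],
  [0,0,0,0,0,0.006,255],
  [0,0,0,0,0,0.008,255],
  [0,0,0,0,0,0.01,255],
])

```text
time_s: 11.95
eef_pos: [0.5748, -0.0077, 0.1333]
eef_rot: [-180.0, -0.0, 84.3]
force: [1.1, 0.3, 6.0]
opening: 0.0141
grip_force: 60.8
```

>>> jog_arm([
  [0,0,0,0,0,0.001,255],
  [0,0,0,0,0,0.002,255],
  [0,0,0,0,0,0.003,255],
  [0,0,0,0,0,0.004,255],
  [0,0,0,0,0,0.004,255],
])

```text
time_s: 12.45
eef_pos: [0.5748, -0.0077, 0.1292]
eef_rot: [-180.0, -0.0, 84.3]
force: [2.0, 0.2, 4.9]
opening: 0.0139
grip_force: 60.8
```

```bash
python3 - <<'E'
from h import *
import pickle
d=cam('wrist');save(d,'w5.png');pickle.dump(d,open('w5.pkl','wb'));s=ctrl.state();print(s['eef_pos'],s['force'])
a=cam('scene')['image'][160:330,210:400];a=cv2.resize(a,(400,358),interpolation=cv2.INTER_CUBIC);b=cv2.resize(d['image'][150:400,180:460],(400,358))
save({'image':np.hstack([a,b])},'c5.png')
E
```

```text
[ 0.5747835  -0.00768629  0.1291885 ] [1.47828412 0.05771882 3.17636156]
```

View pics/c5.png

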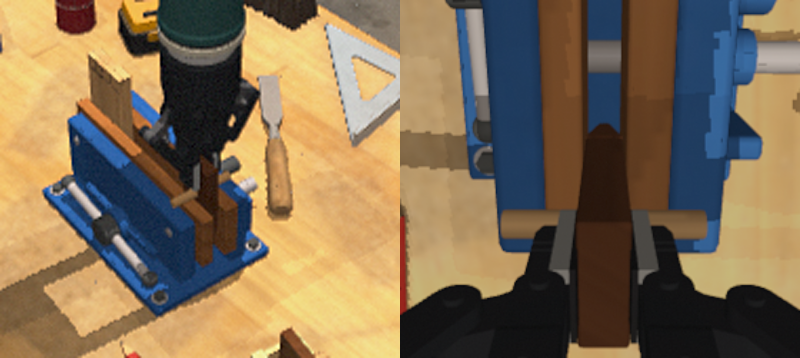

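The spacer stands between the jaws with its pin a few millimetres above them. The front jaw now looks parallel and the board is upright. I'll ease down the rest of the way until the pin touches.

>>> jog_arm([
  [0,0,0,0,0,0.0005,255],
  [0,0,0,0,0,0.001,255],
  [0,0,0,0,0,0.0015,255],
  [0,0,0,0,0,0.002,255],
  [0,0,0,0,0,0.002,255],
])

```text
time_s: 13.05
eef_pos: [0.5748, -0.0077, 0.1273]
eef_rot: [-180.0, 0.0, 84.3]
force: [2.8, 0.1, 5.5]
opening: 0.0143
grip_force: 60.8
```

>>> jog_arm([
  [0,0,0,0,0,0.0003,255],
  [0,0,0,0,0,0.0006,255],
  [0,0,0,0,0,0.0009,255],
  [0,0,0,0,0,0.0012,255],
  [0,0,0,0,0,0.0012,255],
])

```text
time_s: 13.55
eef_pos: [0.5748, -0.0077, 0.1261]
eef_rot: [-180.0, -0.0, 84.3]
force: [1.5, -0.0, 4.9]
opening: 0.014
grip_force: 60.9
```

>>> jog_arm([
  [0,0,0,0,0,0.0003,255],
  [0,0,0,0,0,0.0006,255],
  [0,0,0,0,0,0.0009,255],
  [0,0,0,0,0,0.0012,255],
  [0,0,0,0,0,0.0012,255],
])

```text
time_s: 14.05
eef_pos: [0.5748, -0.0076, 0.125]
eef_rot: [-180.0, -0.0, 84.3]
force: [1.2, 0.8, 4.5]
opening: 0.0142
grip_force: 60.9
```

>>> jog_arm([
  [0,0,0,0,0,0.0002,255],
  [0,0,0,0,0,0.0004,255],
  [0,0,0,0,0,0.0006,255],
  [0,0,0,0,0,0.0008,255],
  [0,0,0,0,0,0.0008,255],
])

```text
time_s: 14.55
eef_pos: [0.5748, -0.0077, 0.1248]
eef_rot: [-180.0, 0.0, 84.3]
force: [-0.0, 0.1, 11.0]
opening: 0.0139
grip_force: 61.6
```

>>> jog_arm([
  [0,0,0,0,0,-0.0005,200],
  [0,0,0,0,0,-0.0005,150],
  [0,0,0,0,0,-0.0005,110],
  [0,0,0,0,0,-0.0005,90],
  [0,0,0,0,0,-0.0005,90],
])

```text
time_s: 15.05
eef_pos: [0.5745, -0.0077, 0.1242]
eef_rot: [-179.9, 0.0, 84.3]
force: [0.7, 0.2, -0.5]
opening: 0.0553
grip_force: 0.0
```

>>> jog_arm([
  [0,0,0,0,0,-0.02,70],
  [0,0,0,0,0,-0.05,50],
  [0,0,0,0,0,-0.09,20],
  [0,0,0,0,0,-0.13,0],
  [0,0,0,0,0,-0.15,0],
])

```text
time_s: 15.55
eef_pos: [0.5764, -0.0079, 0.2784]
eef_rot: [179.7, 0.0, 84.3]
force: [1.2, 0.0, 0.4]
opening: 0.0851
grip_force: 0.0
```

>>> jog_arm([
  [0,0,0,-0.02,-0.02,0,0],
  [0,0,0,-0.05,-0.05,0,0],
  [0,0,0,-0.06,-0.06,0,0],
  [0,0,0,-0.06,-0.06,0,0],
  [0,0,0,-0.06,-0.06,0,0],
])

```text
time_s: 16.05
eef_pos: [0.5099, -0.0613, 0.2747]
eef_rot: [180.0, -0.0, 84.3]
force: [0.0, 0.6, -0.3]
opening: 0.0855
grip_force: 0.0
```

```bash
python3 - <<'E'
from h import *
import pickle
d=cam('wrist');s=ctrl.state();print(s['eef_pos'],s['force'],s['time_s'],s['opening'])
c=cam('scene');a=c['image'][160:430,210:430];a=cv2.resize(a,(400,490),interpolation=cv2.INTER_CUBIC);b=cv2.resize(d['image'][:,220:560],(400,490))
save({'image':np.hstack([a,b])},'c6.png')
hsv=cv2.cvtColor(d['image'],cv2.COLOR_RGB2HSV)
t=np.radians(-5.7);x=np.array([np.cos(t),np.sin(t),0]);y=np.array([-np.sin(t),np.cos(t),0]);c=np.array([.5912,.0725,0])
for v in range(20,300,30):
    m=((hsv[v,:,0]<18)&(hsv[v,:,1]>150)&(hsv[v,:,2]>40)); us=np.where(m[270:480])[0]+270
    print(v,[[(1000*np.round([x@(onz(d,e,v,.11)-c),y@(onz(d,e,v,.11)-c)],4)) for e in (r[0],r[-1]+1)] for r in np.split(us,np.where(np.diff(us)>1)[0]+1) if len(r)>4])
E
```

```text
[ 0.51027271 -0.061135    0.27468954] [ 0.53041976 -0.19238228  0.1283252 ] 16.1 0.08551106130522633
20 [[array([-29.2,  23.4]), array([-15.2,  23.4])], [array([-0.4, 23.4]), array([15.2, 23.4])]]
50 [[array([-29.9,   2.7]), array([-15.6,   2.7])], [array([-0.4,  2.7]), array([15.5,  2.7])]]
80 [[array([-29.8, -19. ]), array([-15.1, -19. ])], [array([ -0.4, -19. ]), array([ 15.1, -19. ])]]
110 [[array([-29.7, -41.8]), array([-15.5, -41.8])], [array([ -0.5, -41.8]), array([ 15.4, -41.8])]]
140 [[array([-29.7, -65.7]), array([-15.1, -65.8])], [array([ -6.5, -65.8]), array([ 15. , -65.8])]]
170 [[array([-29.6, -91. ]), array([-14.6, -91. ])], [array([ -6.7, -91. ]), array([ 15.3, -91. ])]]
200 []
230 []
260 []
290 []
```

View pics/c6.png

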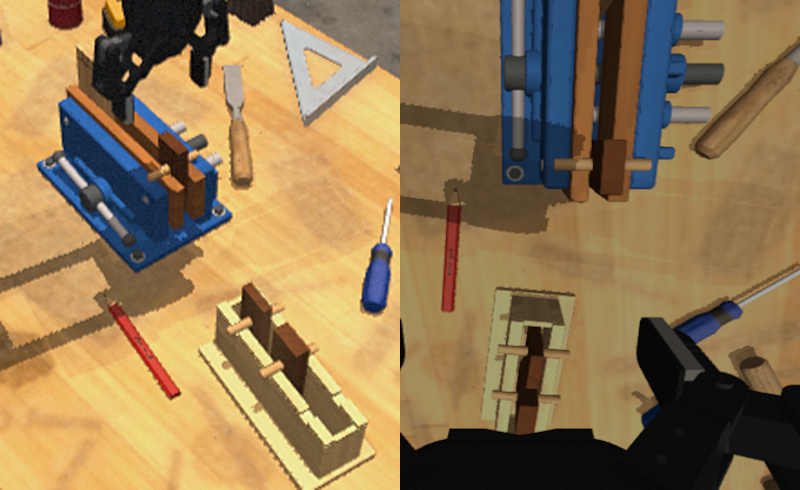

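The gap measures about 15 mm all along the jaws and the pin rests on both of them. The other two spacers still hang in the rack, and the board is standing. I'm handing it in.

```bash
python3 -c "
from cell import ctrl
print(ctrl.hand_in())"
```

```text
the job is handed in; nothing more can be done
None
```

I seated the 15 mm spacer (the board pinched at about 14.8 mm, the spacer at 14.7 mm) in the right end of the jaws with its pin on both, the front jaw measures parallel, and the job is handed in; no verdict came back.

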